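# Rock the jammed locating block out of its nest

### The arm

A 7-joint arm with a two-finger parallel gripper is mounted at the origin on a cart in front of the work surface, level with it; the furniture and walls round the work are solid. World frame = base frame: x ahead of the robot, y to its left, z up, the work surface at z = 0. Lengths are in mm, angles in rad, forces in N, time in s.
With the tool pointing down it reaches from about 400 to 875 mm from the base axis. Payload 4.4 kg.
Tool frame: the origin (TCP) lies between the finger pads; the fingertips stand 22 mm ahead of it and the grasp point (between the pads) lies 3 mm ahead of it; z points along the fingers, y is the line along which they close (so a half turn about z gives the same grasp; the last joint's range is limited). The gripper opens to 85 mm and grips with 20 to 120 N. Pads are 22 mm wide; open, the fingers measure 114 mm over their backs; the gripper's body (76 mm by 85 mm) begins 54 mm behind the grasp point. The pads swing forward as they close: fully open they stand 13 mm farther back than shut.
Start: joints at [1.067, 0.628, 0.038, 1.517, -0.027, 0.996, -0.02], TCP at [275.594, -588.698, 253.313] pointing down, gripper open.
Joint ranges: [-3.06, 3.06], [-0.37, 2.12], [-1.25, 1.32], [0.18, 2.47], [-1.1, 4.24], [0.23, 1.98], [-2.94, 2.94]. Speed limits (rad/s): [2.57, 2.57, 3.14, 3.14, 3.14, 3.14, 3.14].

### API

Orientations are given as [roll, pitch, yaw] about the fixed x, y, z axes, in that order (R = Rz(yaw) Ry(pitch) Rx(roll)).
In Python, from cell import ctrl gives the robot as it stands.
- The arm moves only by the tool step_arm, never from a script. Its argument "plan" is a list of rows, each an object of numbers: "dx", "dy", "dz": the shift along the tool's x, y, z scaled (see below); "ax", "ay", "az": the turn, a rotation vector about the tool's x, y, z scaled (see below); "gripper": the opening, from 0 (shut) to 1 (fully open). A call has 1 to 20 rows; each row shifts and turns the commanded pose from where the row before left it, along the tool's axes as they then stand; what a row does not reach is not made up. The controller multiplies each number of a shift by 0.3 m and each number of a turn by 90 degrees. A row lasts 1/8 s, in which the tool goes at most 62.5 mm and 10.7 degrees, less where a joint would pass 70% of its speed; a pose out of reach is approached as far as the arm can. A call with a number of a shift or a turn outside -1 to 1 is refused whole. A call with a gripper value outside its range is refused whole. The fingers move at their own pace and stop on an object; the grip force is fixed at half the most. Time passes only in rows, so rows that do not move let the fingers close. It gives the time, the measured TCP pose, the force, the opening and the grip force at its end, in the units of the state.
- ctrl.read_state(): the state, without advancing time (a new reading comes with each control period).
- ctrl.get_image(name): name is "scene" or "top"; returns a dict with "color" (384x512x3 uint8, red, green, blue), "range_z" (384x512 float32, mm along the optical axis (not along the pixel's ray), 0 where there is no reading), "fx", "fy", "cx", "cy" (pixels), "T" (4x4, takes a point from camera to world coordinates). Camera axes: x right, y down, z forward; pixel columns grow to the right and rows downward; lengths in mm; the calibration is good to about 2 mm. A picture is of the moment at which its call begins.
- ctrl.finish_job(): hands the job in; it is judged then, once.
The state is a dict: "clock": time; "qpos": joint angles; "qd": joint speeds; "tau": joint torques, N m; "eef_pos": TCP position; "tool_rot": TCP orientation; "force": force on the tool from outside, world axes, zero at the start; "torque": the same for the moment, N m; "width": finger opening in mm; "gripper_force": force on a finger pad.
Only numpy, scipy, OpenCV 4.12 (cv2) and the standard library are available. Lean on these libraries where they do the work, as an engineer would, in place of code of your own. Each camera call takes 0.05 s, during which the arm holds its last target. There are 200 camera calls.

### The job

The aluminium locating block is jammed in its steel nest between two sprung plungers. Grip it by the upright lug and work it loose by rocking it side to side while it is still down in the nest: first a good few degrees over to the left as the robot sees it, then just as far to the right, and on like that until it frees, without flinging it out. Lift it just clear, so that its underside is a centimetre or two above the nest, and finish there still holding it, upright, still and directly over the pocket; leave the other things on the table alone.

Things in the scene. Friction and masses are not known exactly. Their poses are not given: they have to be found in the camera images.
- nest: Locating nest: dark steel base plate 110 (x) x 170 (y) x 12 mm fixed to the table, with a steel pocket 33 (x) x 77 (y) mm, 30 mm deep: floor 12, mouth 42 mm above the origin; nothing on it is higher. Origin: centre of the plate's underside, on the table; z up, x away from the robot, y along the pocket to the robot's left; turned at most 0.55 rad.
- nest_mouth (a point): Centre of the pocket's mouth, 42 mm above the table; axes of the nest.
- plunger_left_nose (a point): Where the left sprung plunger, in the pocket's end wall, presses on the block's end face: 35 mm along the nest's +y, 27 mm above the table (15 above the pocket floor). It presses along y with about 44 N, gives a few mm, and its friction holds the block until the block's underside has risen past it.
- plunger_right_nose (a point): The same at the right end (35 mm along -y). A straight pull must overcome the friction of both plungers (some 55 N); tilting the block about one plunger only has to slide it past the other (some 2 N m), so each rock walks the other end up.
- locating_block: Plain aluminium block, about 0.32 kg: foot 30 (x) x 70 (y) x 45 mm, on it a centred upright lug 22 (x) x 36 (y) x 42 mm. Origin: centre of the underside, z up. Starts fully down in the pocket, turned like the nest, lug 57 to 99 mm above the table. Play 1.5 mm a side in x, 3.5 in y: rocks left and right (about its x) by 0.15 rad. Best gripped on the lug, fingers closing along y.
- block_top (a point): Centre of the top of the lug, 87 mm above the block's underside; axes of the block.
- small_tin: Bystander, loose: round blue-grey lidded tin, the nearer of two on the table, 71 mm across, 42 high. Origin: centre of its underside. Leave alone.
- spanner_19: Bystander, loose: combination spanner (ring one end, open jaw the other), 61 x 221 x 8 mm. Origin: centre of its underside. Leave alone.
Things that resemble listed ones, but are neither listed nor needed, are in the scene too. Of the things like the nest, leave any that is purple; of the rest the larger one is meant.

How it is judged:
By the outcome, as a careful person would: the job done as asked, in the order asked, and still so for the second after the job is handed in, while the arm keeps its last pose, push and grip.
It also fails if it takes over 38 s, if anything falls off the work surface, if the arm or the gripper's body presses on something with over 40 N, if the wrist force passes 120 N, or if a joint passes its speed limit or range.

## Working session

There is one attempt and no reset: what is moved stays moved. The work goes in short steps, Python scripts to look and compute and a tool call to move; the robot and the scene stay as the last step left them, time stands still between calls to the robot, and variables do not carry over. Pictures are saved under pics/ and viewed, at most 10 in all, crops included, and the job is handed in when it is done.

Besides the shell and the picture viewer there is one more tool, called as a command line: name --argument value ..., lists and objects as JSON in quotes. step_arm: Moves the arm, as the interface text tells. Shifts and turns lie within -1 to 1; 1 stands for 0.3 m of shift or 90 degrees of turn. Its arguments: {"type":"object","properties":{"plan":{"type":"array"}},"required":["plan"]}

```bash
mkdir -p pics; python3 - <<'E'
from cell import ctrl
import cv2,numpy as np
for n in("scene","top"):
    d=ctrl.get_image(n); cv2.imwrite(f"pics/{n}0.png",d["color"][:,:,::-1]); np.savez(f"{n}0.npz",**d)
    print(n,d["fx"],d["cx"],d["cy"],np.round(d["T"],3).tolist())
s=ctrl.read_state();print({k:np.round(v,3).tolist() for k,v in s.items()})
E
```

```text
scene 408.879789855546 250.92118697528394 194.8960425110431 [[-0.565, -0.503, 0.655, -19.623], [-0.825, 0.356, -0.439, 508.607], [-0.013, -0.788, -0.616, 596.098], [0.0, 0.0, 0.0, 1.0]]
top 473.7608390841776 254.10733942893643 192.1888480495579 [[0.022, -0.998, 0.062, 494.203], [-1.0, -0.023, -0.006, 151.279], [0.007, -0.061, -0.998, 1139.681], [0.0, 0.0, 0.0, 1.0]]
{'clock': 0.1, 'qpos': [1.067, 0.629, 0.038, 1.518, -0.027, 0.996, -0.02], 'qd': [-0.003, -0.0, -0.0, -0.003, -0.001, 0.0, 0.001], 'tau': [0.002, -56.454, 1.23, -19.398, 0.011, 0.005, -0.0], 'eef_pos': [275.354, -588.219, 252.473], 'tool_rot': [-3.14, 0.0, 0.438], 'force': [-0.672, -0.474, 0.111], 'torque': [-0.066, -0.031, -0.042], 'gripper_force': 0.0, 'width': 85.702}
```

View pics/scene0.png

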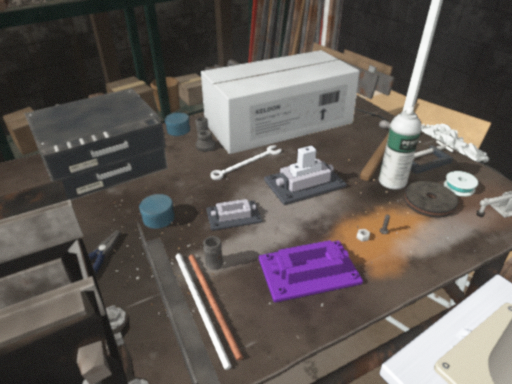

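View pics/top0.png

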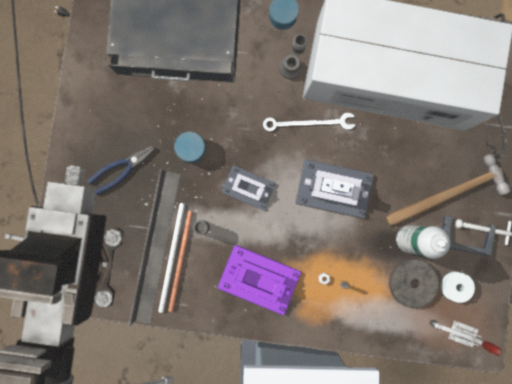

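Candidates in the top view: small grey nest (249,187), purple nest (260,280), and the large dark nest with the lugged block (336,188). I choose the last: it isn't purple, it's the larger, and it has the lug. Next I measure it and check a close crop.

```bash
cat > h.py <<'E'
import numpy as np,cv2
def cloud(d):
    z=d["range_z"];v,u=np.indices(z.shape)
    p=np.stack([(u-d["cx"])/d["fx"]*z,(v-d["cy"])/d["fy"]*z,z],-1)
    T=d["T"];return p@T[:3,:3].T+T[:3,3]
def rect(P,m):
    q=P[m][:,:2].astype(np.float32)
    return cv2.minAreaRect(q)
E
python3 - <<'E'
from h import *
for n,box in(("top",(285,150,390,230)),("scene",(255,140,360,205))):
    d=dict(np.load(n+"0.npz"));P=cloud(d)
    x0,y0,x1,y1=box
    M=np.zeros(P.shape[:2],bool);M[y0:y1,x0:x1]=1;M&=d["range_z"]>0
    for lo,hi in((-10,4),(6,20),(30,48),(50,65),(90,108)):
        m=M&(P[...,2]>lo)&(P[...,2]<hi)
        if m.sum()>5: 
            r=rect(P,m);print(n,lo,hi,m.sum(),"med z",np.median(P[m][:,2]).round(1),"mean",P[m].mean(0).round(1),"rect",np.round(r[0],1),np.round(r[1],1),round(r[2],1))
    c=d["color"][y0:y1,x0:x1,::-1];cv2.imwrite(f"pics/{n}crop.png",cv2.resize(c,None,fx=5,fy=5,interpolation=cv2.INTER_CUBIC))
E
```

```text
top -10 4 4784 med z 0.5 mean [ 5.75e+02 -5.87e+01  4.00e-01] rect [576.4 -56.6] [192.  254.5] 1.3
top 6 20 1865 med z 12.6 mean [573.4 -46.5  12.7] rect [571.8 -53.6] [182.6 248.3] 1.3
top 30 48 944 med z 42.0 mean [575.7 -45.7  41.4] rect [576.8 -47.7] [147.5  61.4] 79.2
top 50 65 215 med z 57.5 mean [575.  -42.3  57.4] rect [576.6 -47.7] [69.8 30.7] 78.1
top 90 108 170 med z 99.3 mean [576.6 -47.5  99.1] rect [576.7 -48.3] [36.9 21.8] 78.6
scene -10 4 4164 med z -0.0 mean [ 616.1 -104.2    0. ] rect [ 614.3 -105.2] [294.6 294.9] 54.2
scene 6 20 1157 med z 11.7 mean [576.5 -29.8  11.9] rect [655.8 -32.6] [230.1 261.8] 78.7
scene 30 48 649 med z 40.6 mean [566.9 -34.2  39.5] rect [576.5 -47.2] [150.   63.1] 78.6
scene 50 65 221 med z 56.3 mean [571.5 -40.4  56.5] rect [576.3 -46.9] [71.5 30.6] 79.6
scene 90 108 124 med z 97.8 mean [574.7 -44.4  96.9] rect [576.6 -46.1] [35. 25.] 84.9
```

View pics/topcrop.png

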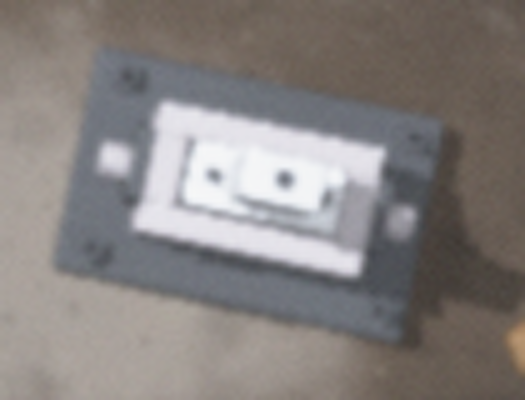

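The crop shows the silver foot and lug in the dark plate's pocket, lug top at about (285,180) in the crop, which is the right item. The straight path passes near the bottle, so I'll check obstacle heights.

```bash
python3 - <<'E'
from h import *
for n in("top","scene"):
    d=dict(np.load(n+"0.npz"));P=cloud(d);ok=d["range_z"]>0
    for x in range(150,800,50):
        print(n,x,[int(P[m][:,2].max()) if (m:=ok&(abs(P[...,0]-x)<25)&(abs(P[...,1]-y)<25)).sum()>3 else -1 for y in range(-700,151,50)])
d=dict(np.load("scene0.npz"));P=cloud(d)
for u,v in((437,5),(430,40),(420,80),(405,120),(397,180)):print(u,v,P[v,u].round())
E
```

```text
top 150 [-1, -1, -1, -1, -1, 6, 6, 5, 5, 6, 0, 5, 7, 8, 7, 7, 7, 6]
top 200 [-1, -1, -1, -1, -1, 5, 9, 42, 6, 8, 7, 6, 6, 6, 6, 6, 6, 7]
top 250 [-1, -1, -1, -1, -1, 7, 141, 152, 50, 10, 6, 7, 7, 10, 6, 10, 7, 6]
top 300 [-1, -1, -1, -146, -1, 6, 6, 30, 26, 25, 24, 7, 7, 6, 6, 32, 45, 42]
top 350 [-1, -1, -1, -1, 0, 8, 22, 31, 31, 24, 26, 6, 46, 49, 16, 45, 50, 48]
top 400 [-1, -1, -1, -1, 0, 6, 16, 30, 27, 25, 24, 6, 7, 10, 8, 19, 48, 48]
top 450 [-1, -1, -1, -1, 1, 18, 21, 22, 20, 202, 202, 8, 6, 7, 7, 6, 7, 16]
top 500 [-1, -1, -1, -1, 1, 19, 24, 22, 21, 185, 184, 18, 21, 17, 6, 7, 11, 6]
top 550 [-1, -1, -1, -1, 3, 24, 5, 25, 24, 24, 24, 16, 62, 103, 62, 22, 30, 33]
top 600 [-1, -1, -1, -1, 4, 32, 24, 23, 22, 6, 6, 21, 60, 103, 63, 32, 28, 31]
top 650 [-1, -1, -1, -1, 5, 30, 34, 7, 11, 6, 7, 8, 10, 17, 23, 14, 7, 7]
top 700 [-1, -1, -1, -1, 3, 31, 41, 5, 6, 6, 7, 7, 8, 9, 6, 7, 14, 6]
top 750 [-1, -1, -1, -1, 3, 12, 5, 172, 172, 172, 172, 170, 169, 153, 11, 11, 15, 6]
scene 150 [-1, -1, -1, -1, -1, -1, -1, -1, -1, 1, 0, 2, 3, 2, 2, 3, 2, 2]
scene 200 [-1, -1, -1, -1, -1, -1, -1, 
[... 357 characters left out ...]
6, -873, -875, -875, 3, 14, 19, 18, 18, 199, 198, 2, 2, 3, 2, 2, 2, 16]
scene 500 [-876, -874, -874, -876, 2, 17, 19, 16, -875, 182, 176, 16, 19, 13, 2, 2, 7, 4]
scene 550 [-1, -1, -1, -876, 3, 2, 2, 19, 20, 21, 19, 12, 57, 100, 57, 19, 28, 29]
scene 600 [-1, -1, -1, -1, 1, -1, 19, 20, 19, 4, 2, 17, 58, 101, 60, 35, 27, 29]
scene 650 [-1, -1, -1, -1, -1, 30, 29, 3, 4, 3, 3, 2, 2, 3, 19, 12, 2, 3]
scene 700 [-1, -1, -1, -1, 4, 3, 38, 14, 2, 2, 2, 2, 6, 6, 2, 2, 9, 9]
scene 750 [-1, -1, -1, -1, 3, 10, 4, 168, 168, 168, 168, 167, 166, 160, 8, 8, 10, 8]
437 5 [ 1044. -1142.   166.]
430 40 [ 1007. -1098.    42.]
420 80 [  958. -1021.   -99.]
405 120 [ 453. -213.  175.]
397 180 [ 435. -212.   25.]
```

step_arm --plan '[{"dz":-0.08,"az":0.1,"gripper":1},{"dz":-0.08,"az":0.1,"gripper":1},{"dz":-0.08,"az":0.1,"gripper":1},{"dz":-0.08,"az":0.103,"gripper":1},{"dx":0.04,"dy":-0.123,"gripper":1},{"dx":0.04,"dy":-0.123,"gripper":1},{"dx":0.04,"dy":-0.123,"gripper":1},{"dx":0.04,"dy":-0.123,"gripper":1},{"dx":0.04,"dy":-0.123,"gripper":1},{"dx":0.04,"dy":-0.123,"gripper":1},{"dx":0.04,"dy":-0.123,"gripper":1},{"dx":0.04,"dy":-0.123,"gripper":1},{"dx":0.04,"dy":-0.123,"gripper":1},{"dx":0.04,"dy":-0.123,"gripper":1},{"dx":0.04,"dy":-0.123,"gripper":1},{"dx":0.04,"dy":-0.123,"gripper":1},{"dx":0.04,"dy":-0.123,"gripper":1},{"dx":0.04,"dy":-0.123,"gripper":1},{"gripper":1},{"gripper":1}]'

```text
invalid input
```

step_arm --plan '[{"dx":0,"dy":0,"dz":-0.08,"ax":0,"ay":0,"az":0.1,"gripper":1},{"dx":0,"dy":0,"dz":-0.08,"ax":0,"ay":0,"az":0.1,"gripper":1},{"dx":0,"dy":0,"dz":-0.08,"ax":0,"ay":0,"az":0.1,"gripper":1},{"dx":0,"dy":0,"dz":-0.08,"ax":0,"ay":0,"az":0.103,"gripper":1}]'

```text
clock: 0.6
eef_pos: [275.5, -588.4, 349.5]
tool_rot: [-3.141, 0.001, -0.201]
force: [-0.8, -0.1, 0.1]
width: 85.6
gripper_force: 0.0
```

step_arm --plan '[{"dx":0.04,"dy":-0.123,"dz":0,"ax":0,"ay":0,"az":0,"gripper":1},{"dx":0.04,"dy":-0.123,"dz":0,"ax":0,"ay":0,"az":0,"gripper":1},{"dx":0.04,"dy":-0.123,"dz":0,"ax":0,"ay":0,"az":0,"gripper":1},{"dx":0.04,"dy":-0.123,"dz":0,"ax":0,"ay":0,"az":0,"gripper":1},{"dx":0.04,"dy":-0.123,"dz":0,"ax":0,"ay":0,"az":0,"gripper":1},{"dx":0.04,"dy":-0.123,"dz":0,"ax":0,"ay":0,"az":0,"gripper":1},{"dx":0.04,"dy":-0.123,"dz":0,"ax":0,"ay":0,"az":0,"gripper":1},{"dx":0.04,"dy":-0.123,"dz":0,"ax":0,"ay":0,"az":0,"gripper":1},{"dx":0.04,"dy":-0.123,"dz":0,"ax":0,"ay":0,"az":0,"gripper":1},{"dx":0.04,"dy":-0.123,"dz":0,"ax":0,"ay":0,"az":0,"gripper":1},{"dx":0.04,"dy":-0.123,"dz":0,"ax":0,"ay":0,"az":0,"gripper":1},{"dx":0.04,"dy":-0.123,"dz":0,"ax":0,"ay":0,"az":0,"gripper":1},{"dx":0.04,"dy":-0.123,"dz":0,"ax":0,"ay":0,"az":0,"gripper":1},{"dx":0.04,"dy":-0.123,"dz":0,"ax":0,"ay":0,"az":0,"gripper":1},{"dx":0.04,"dy":-0.123,"dz":0,"ax":0,"ay":0,"az":0,"gripper":1},{"dx":0.04,"dy":-0.123,"dz":0,"ax":0,"ay":0,"az":0,"gripper":1},{"dx":0,"dy":0,"dz":0,"ax":0,"ay":0,"az":0,"gripper":1},{"dx":0,"dy":0,"dz":0,"ax":0,"ay":0,"az":0,"gripper":1}]'

```text
clock: 2.85
eef_pos: [578.0, -47.6, 348.9]
tool_rot: [3.14, 0.001, -0.196]
force: [-0.0, 0.1, -0.3]
width: 85.5
gripper_force: 0.0
```

step_arm --plan '[{"dx":-0.0045,"dy":0,"dz":0.06,"ax":0,"ay":0,"az":0,"gripper":1},{"dx":0,"dy":0,"dz":0.1,"ax":0,"ay":0,"az":0,"gripper":1},{"dx":0,"dy":0,"dz":0.1,"ax":0,"ay":0,"az":0,"gripper":1},{"dx":0,"dy":0,"dz":0.1,"ax":0,"ay":0,"az":0,"gripper":1},{"dx":0,"dy":0,"dz":0.1,"ax":0,"ay":0,"az":0,"gripper":1},{"dx":0,"dy":0,"dz":0.1,"ax":0,"ay":0,"az":0,"gripper":1},{"dx":0,"dy":0,"dz":0.08,"ax":0,"ay":0,"az":0,"gripper":1},{"dx":0,"dy":0,"dz":0.06,"ax":0,"ay":0,"az":0,"gripper":1},{"dx":0,"dy":0,"dz":0.06,"ax":0,"ay":0,"az":0,"gripper":1},{"dx":0,"dy":0,"dz":0.04,"ax":0,"ay":0,"az":0,"gripper":1},{"dx":0,"dy":0,"dz":0.04,"ax":0,"ay":0,"az":0,"gripper":1},{"dx":0,"dy":0,"dz":0.04,"ax":0,"ay":0,"az":0,"gripper":1},{"dx":0,"dy":0,"dz":0,"ax":0,"ay":0,"az":0,"gripper":1},{"dx":0,"dy":0,"dz":0,"ax":0,"ay":0,"az":0,"gripper":1}]'

```text
clock: 4.6
eef_pos: [577.5, -46.5, 85.6]
tool_rot: [-3.142, -0.001, -0.195]
force: [-1.0, 0.9, -0.6]
width: 85.5
gripper_force: 0.0
```

```bash
python3 - <<'E'
from cell import ctrl
import cv2,numpy as np
d=ctrl.get_image("scene");cv2.imwrite("pics/s1.png",cv2.resize(d["color"][90:230,230:380,::-1],None,fx=4,fy=4))
E
```

```text
(no output)
```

View pics/s1.png

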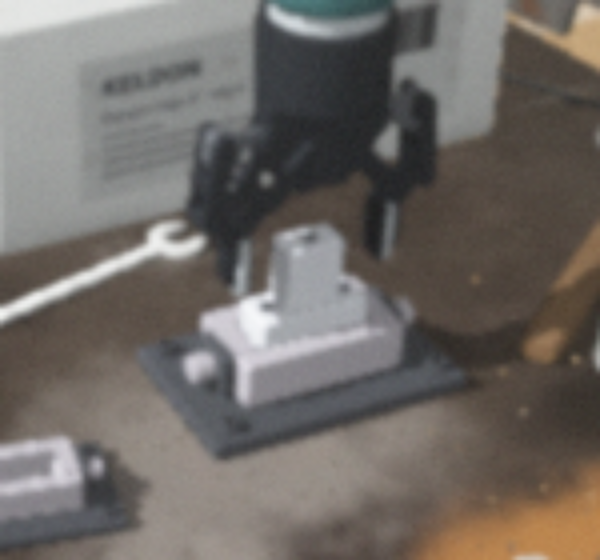

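The open fingers straddle the lug (pads at about (237,270) and (388,230) in the crop, lug at (308,270)) and are well aligned. Next: close the gripper.

step_arm --plan '[{"dx":-0.002,"dy":0.0025,"dz":0,"ax":0,"ay":0,"az":0,"gripper":1},{"dx":0,"dy":0,"dz":0,"ax":0,"ay":0,"az":0,"gripper":0},{"dx":0,"dy":0,"dz":0,"ax":0,"ay":0,"az":0,"gripper":0},{"dx":0,"dy":0,"dz":0,"ax":0,"ay":0,"az":0,"gripper":0},{"dx":0,"dy":0,"dz":0,"ax":0,"ay":0,"az":0,"gripper":0},{"dx":0,"dy":0,"dz":0,"ax":0,"ay":0,"az":0,"gripper":0},{"dx":0,"dy":0,"dz":0,"ax":0,"ay":0,"az":0,"gripper":0},{"dx":0,"dy":0,"dz":0,"ax":0,"ay":0,"az":0,"gripper":0},{"dx":0,"dy":0,"dz":0,"ax":0,"ay":0,"az":0,"gripper":0},{"dx":0,"dy":0,"dz":0,"ax":0,"ay":0,"az":0,"gripper":0}]'

```text
clock: 5.9
eef_pos: [576.6, -46.7, 85.6]
tool_rot: [-3.141, -0.0, -0.195]
force: [-0.9, 1.8, 4.9]
width: 35.2
gripper_force: 61.7
```

step_arm --plan '[{"dx":0,"dy":-0.0027,"dz":-0.0017,"ax":-0.009,"ay":0,"az":0,"gripper":0},{"dx":0,"dy":-0.0027,"dz":-0.0017,"ax":-0.009,"ay":0,"az":0,"gripper":0},{"dx":0,"dy":-0.0027,"dz":-0.0017,"ax":-0.009,"ay":0,"az":0,"gripper":0},{"dx":0,"dy":-0.0027,"dz":-0.0017,"ax":-0.009,"ay":0,"az":0,"gripper":0}]'

```text
clock: 6.4
eef_pos: [577.2, -43.4, 87.1]
tool_rot: [3.085, -0.0, -0.195]
force: [-0.7, -0.0, -2.8]
width: 35.3
gripper_force: 61.2
```

step_arm --plan '[{"dx":0,"dy":-0.0027,"dz":-0.0017,"ax":-0.009,"ay":0,"az":0,"gripper":0},{"dx":0,"dy":-0.0027,"dz":-0.0017,"ax":-0.009,"ay":0,"az":0,"gripper":0},{"dx":0,"dy":-0.0027,"dz":-0.0017,"ax":-0.009,"ay":0,"az":0,"gripper":0},{"dx":0,"dy":-0.0027,"dz":-0.0017,"ax":-0.009,"ay":0,"az":0,"gripper":0},{"dx":0,"dy":0,"dz":0,"ax":0,"ay":0,"az":0,"gripper":0}]'

```text
clock: 7.02
eef_pos: [577.9, -40.0, 88.8]
tool_rot: [3.028, -0.0, -0.194]
force: [2.0, 1.6, -7.1]
width: 35.5
gripper_force: 61.2
```

```bash
python3 - <<'E'
from cell import ctrl
import cv2,numpy as np
d=ctrl.get_image("scene");cv2.imwrite("pics/s2.png",cv2.resize(d["color"][90:230,230:380,::-1],None,fx=4,fy=4,interpolation=cv2.INTER_CUBIC))
s=ctrl.read_state();print(np.round(s["torque"],2),np.round(s["force"],1))
E
```

```text
[ 2.81 -0.93  0.03] [ 1.9  2.1 -7.6]
```

View pics/s2.png

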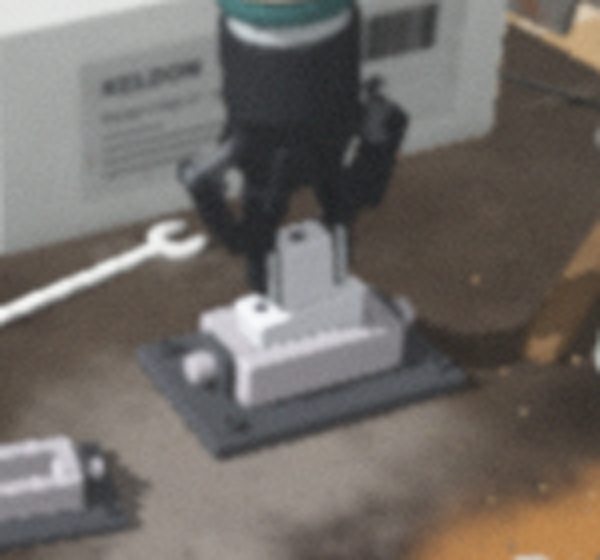

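The gripper leans left (image left is +y). Depth will show whether the block follows.

```bash
cat >> h.py <<'E'
def tilt(ctrl):
    # foot-top and lug-side heights vs nest y, from both cameras
    c,s=np.cos(-.195),np.sin(-.195)
    for n in("top","scene"):
        d=ctrl.get_image(n);P=cloud(d);ok=d["range_z"]>0
        q=P-[576.6,-47.3,0];X=q[...,0]*c+q[...,1]*s;Y=-q[...,0]*s+q[...,1]*c
        out=[]
        for y in range(-40,45,4):
            m=ok&(abs(X)<13)&(abs(Y-y)<2)&(P[...,2]>43)&(P[...,2]<115)
            out.append((y,m.sum(),*(np.percentile(P[m][:,2],[10,50]).round(0).astype(int).tolist() if m.sum() else [])))
        print(n,out)
E
python3 -c "
from h import *
from cell import ctrl
tilt(ctrl)"
```

```text
top [(-40, np.int64(0)), (-36, np.int64(0)), (-32, np.int64(0)), (-28, np.int64(0)), (-24, np.int64(0)), (-20, np.int64(0)), (-16, np.int64(0)), (-12, np.int64(0)), (-8, np.int64(0)), (-4, np.int64(0)), (0, np.int64(0)), (4, np.int64(0)), (8, np.int64(0)), (12, np.int64(0)), (16, np.int64(0)), (20, np.int64(0)), (24, np.int64(0)), (28, np.int64(0)), (32, np.int64(5), 55, 59), (36, np.int64(8), 56, 57), (40, np.int64(4), 43, 43), (44, np.int64(2), 44, 44)]
scene [(-40, np.int64(2), 43, 43), (-36, np.int64(0)), (-32, np.int64(5), 54, 63), (-28, np.int64(9), 47, 62), (-24, np.int64(24), 51, 71), (-20, np.int64(22), 56, 74), (-16, np.int64(27), 58, 85), (-12, np.int64(46), 61, 95), (-8, np.int64(41), 60, 91), (-4, np.int64(38), 60, 86), (0, np.int64(35), 62, 88), (4, np.int64(38), 60, 82), (8, np.int64(37), 58, 88), (12, np.int64(38), 54, 82), (16, np.int64(34), 59, 87), (20, np.int64(37), 56, 76), (24, np.int64(32), 56, 72), (28, np.int64(37), 57, 77), (32, np.int64(43), 56, 83), (36, np.int64(69), 47, 73), (40, np.int64(23), 54, 98), (44, np.int64(4), 62, 109)]
```

step_arm --plan '[{"dx":0,"dy":0.0031,"dz":-0.0016,"ax":0.009,"ay":0,"az":0,"gripper":0},{"dx":0,"dy":0.0031,"dz":-0.0016,"ax":0.009,"ay":0,"az":0,"gripper":0},{"dx":0,"dy":0.0031,"dz":-0.0016,"ax":0.009,"ay":0,"az":0,"gripper":0},{"dx":0,"dy":0.0031,"dz":-0.0016,"ax":0.009,"ay":0,"az":0,"gripper":0},{"dx":0,"dy":0.0031,"dz":-0.0016,"ax":0.009,"ay":0,"az":0,"gripper":0},{"dx":0,"dy":0.0031,"dz":-0.0016,"ax":0.009,"ay":0,"az":0,"gripper":0},{"dx":0,"dy":0.0031,"dz":-0.0016,"ax":0.009,"ay":0,"az":0,"gripper":0},{"dx":0,"dy":0.0031,"dz":-0.0016,"ax":0.009,"ay":0,"az":0,"gripper":0}]'

```text
clock: 8.18
eef_pos: [576.1, -47.3, 92.1]
tool_rot: [-3.141, 0.001, -0.192]
force: [6.0, 6.0, -22.6]
width: 35.4
gripper_force: 61.8
```

step_arm --plan '[{"dx":0,"dy":0.0031,"dz":-0.0016,"ax":0.009,"ay":0,"az":0,"gripper":0},{"dx":0,"dy":0.0031,"dz":-0.0016,"ax":0.009,"ay":0,"az":0,"gripper":0},{"dx":0,"dy":0.0031,"dz":-0.0016,"ax":0.009,"ay":0,"az":0,"gripper":0},{"dx":0,"dy":0.0031,"dz":-0.0016,"ax":0.009,"ay":0,"az":0,"gripper":0},{"dx":0,"dy":0.0031,"dz":-0.0016,"ax":0.009,"ay":0,"az":0,"gripper":0},{"dx":0,"dy":0.0031,"dz":-0.0016,"ax":0.009,"ay":0,"az":0,"gripper":0},{"dx":0,"dy":0.0031,"dz":-0.0016,"ax":0.009,"ay":0,"az":0,"gripper":0},{"dx":0,"dy":0.0031,"dz":-0.0016,"ax":0.009,"ay":0,"az":0,"gripper":0},{"dx":0,"dy":0,"dz":0,"ax":0,"ay":0,"az":0,"gripper":0}]'

```text
clock: 9.3
eef_pos: [574.6, -54.9, 95.8]
tool_rot: [-3.028, 0.001, -0.193]
force: [5.8, 5.9, -17.1]
width: 35.0
gripper_force: 62.7
```

```bash
python3 -c "
from h import *
from cell import ctrl
s=ctrl.read_state();print(np.round(s['torque'],2),np.round(s['force'],1))
d=ctrl.get_image('scene');cv2.imwrite('pics/s3.png',cv2.resize(d['color'][90:230,230:380,::-1],None,fx=4,fy=4,interpolation=cv2.INTER_CUBIC))
tilt(ctrl)" | sed 's/np.int64//g'
```

```text
[ 0.36 -1.27  0.06] [  5.8   5.9 -17.1]
top [(-40, (0)), (-36, (0)), (-32, (0)), (-28, (0)), (-24, (0)), (-20, (1), 66, 66), (-16, (3), 65, 65), (-12, (1), 68, 68), (-8, (2), 67, 68), (-4, (3), 66, 68), (0, (2), 68, 68), (4, (3), 71, 71), (8, (2), 71, 72), (12, (4), 70, 82), (16, (8), 71, 83), (20, (5), 70, 71), (24, (4), 71, 73), (28, (9), 59, 65), (32, (13), 44, 49), (36, (0)), (40, (10), 44, 44), (44, (7), 43, 45)]
scene [(-40, (8), 63, 97), (-36, (22), 56, 73), (-32, (29), 62, 101), (-28, (41), 65, 101), (-24, (33), 59, 89), (-20, (39), 61, 89), (-16, (33), 63, 86), (-12, (33), 66, 94), (-8, (37), 66, 94), (-4, (30), 68, 92), (0, (29), 71, 91), (4, (36), 62, 84), (8, (23), 68, 88), (12, (43), 58, 82), (16, (44), 69, 87), (20, (51), 69, 97), (24, (34), 62, 86), (28, (31), 55, 68), (32, (50), 45, 53), (36, (0)), (40, (0)), (44, (3), 43, 43)]
```

View pics/s3.png

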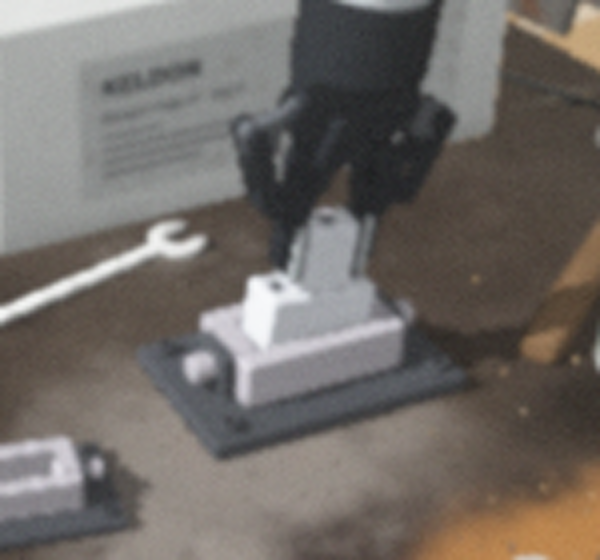

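The block follows: its left end is up about 15 mm and it leans right by about 0.11. Now I rock left again about the left plunger.

step_arm --plan '[{"dx":0,"dy":-0.0034,"dz":-0.0016,"ax":-0.009,"ay":0,"az":0,"gripper":0},{"dx":0,"dy":-0.0034,"dz":-0.0016,"ax":-0.009,"ay":0,"az":0,"gripper":0},{"dx":0,"dy":-0.0034,"dz":-0.0016,"ax":-0.009,"ay":0,"az":0,"gripper":0},{"dx":0,"dy":-0.0034,"dz":-0.0016,"ax":-0.009,"ay":0,"az":0,"gripper":0},{"dx":0,"dy":-0.0034,"dz":-0.0016,"ax":-0.009,"ay":0,"az":0,"gripper":0},{"dx":0,"dy":-0.0034,"dz":-0.0016,"ax":-0.009,"ay":0,"az":0,"gripper":0},{"dx":0,"dy":-0.0034,"dz":-0.0016,"ax":-0.009,"ay":0,"az":0,"gripper":0},{"dx":0,"dy":-0.0034,"dz":-0.0016,"ax":-0.009,"ay":0,"az":0,"gripper":0}]'

```text
clock: 10.45
eef_pos: [575.9, -47.5, 99.5]
tool_rot: [3.141, 0.001, -0.195]
force: [5.7, 2.3, -24.0]
width: 35.1
gripper_force: 62.5
```

step_arm --plan '[{"dx":0,"dy":-0.0034,"dz":-0.0016,"ax":-0.009,"ay":0,"az":0,"gripper":0},{"dx":0,"dy":-0.0034,"dz":-0.0016,"ax":-0.009,"ay":0,"az":0,"gripper":0},{"dx":0,"dy":-0.0034,"dz":-0.0016,"ax":-0.009,"ay":0,"az":0,"gripper":0},{"dx":0,"dy":-0.0034,"dz":-0.0016,"ax":-0.009,"ay":0,"az":0,"gripper":0},{"dx":0,"dy":-0.0034,"dz":-0.0016,"ax":-0.009,"ay":0,"az":0,"gripper":0},{"dx":0,"dy":-0.0034,"dz":-0.0016,"ax":-0.009,"ay":0,"az":0,"gripper":0},{"dx":0,"dy":-0.0034,"dz":-0.0016,"ax":-0.009,"ay":0,"az":0,"gripper":0},{"dx":0,"dy":-0.0034,"dz":-0.0016,"ax":-0.009,"ay":0,"az":0,"gripper":0},{"dx":0,"dy":0,"dz":0,"ax":0,"ay":0,"az":0,"gripper":0}]'

```text
clock: 11.58
eef_pos: [577.4, -40.6, 105.0]
tool_rot: [3.026, 0.001, -0.196]
force: [-2.3, -4.3, 1.1]
width: 35.5
gripper_force: 65.8
```

```bash
python3 -c "
from h import *
from cell import ctrl
s=ctrl.read_state();print(np.round(s['torque'],2),np.round(s['force'],1))
tilt(ctrl)" | sed 's/np.int64//g'
```

```text
[-1.    0.53 -0.01] [-2.3 -4.3  1.1]
top [(-40, (0)), (-36, (0)), (-32, (0)), (-28, (0)), (-24, (0)), (-20, (0)), (-16, (0)), (-12, (0)), (-8, (0)), (-4, (0)), (0, (0)), (4, (0)), (8, (0)), (12, (0)), (16, (0)), (20, (0)), (24, (0)), (28, (2), 75, 76), (32, (5), 72, 74), (36, (7), 70, 73), (40, (3), 45, 45), (44, (3), 45, 45)]
scene [(-40, (1), 43, 43), (-36, (1), 44, 44), (-32, (12), 45, 77), (-28, (10), 63, 79), (-24, (23), 62, 94), (-20, (14), 57, 81), (-16, (23), 58, 95), (-12, (27), 76, 97), (-8, (27), 71, 88), (-4, (23), 54, 95), (0, (31), 70, 90), (4, (29), 74, 89), (8, (27), 63, 86), (12, (29), 57, 91), (16, (29), 71, 90), (20, (34), 54, 77), (24, (30), 68, 86), (28, (39), 72, 85), (32, (40), 63, 83), (36, (87), 49, 71), (40, (4), 83, 109), (44, (0))]
```

step_arm --plan '[{"dx":0,"dy":0.0034,"dz":-0.0016,"ax":0.009,"ay":0,"az":0,"gripper":0},{"dx":0,"dy":0.0034,"dz":-0.0016,"ax":0.009,"ay":0,"az":0,"gripper":0},{"dx":0,"dy":0.0034,"dz":-0.0016,"ax":0.009,"ay":0,"az":0,"gripper":0},{"dx":0,"dy":0.0034,"dz":-0.0016,"ax":0.009,"ay":0,"az":0,"gripper":0},{"dx":0,"dy":0.0034,"dz":-0.0016,"ax":0.009,"ay":0,"az":0,"gripper":0},{"dx":0,"dy":0.0034,"dz":-0.0016,"ax":0.009,"ay":0,"az":0,"gripper":0},{"dx":0,"dy":0.0034,"dz":-0.0016,"ax":0.009,"ay":0,"az":0,"gripper":0},{"dx":0,"dy":0.0034,"dz":-0.0016,"ax":0.009,"ay":0,"az":0,"gripper":0},{"dx":0,"dy":0,"dz":0,"ax":0,"ay":0,"az":0,"gripper":0}]'

```text
clock: 12.8
eef_pos: [576.5, -47.4, 109.1]
tool_rot: [-3.141, -0.0, -0.196]
force: [0.2, -0.1, -2.7]
width: 35.6
gripper_force: 65.3
```

Only the block's weight remains on the wrist (2.7 N), so it is free. Next is a slow lift of about 21 mm.

step_arm --plan '[{"dx":0,"dy":0,"dz":-0.007,"ax":0,"ay":0,"az":0,"gripper":0},{"dx":0,"dy":0,"dz":-0.008,"ax":0,"ay":0,"az":0,"gripper":0},{"dx":0,"dy":0,"dz":-0.008,"ax":0,"ay":0,"az":0,"gripper":0},{"dx":0,"dy":0,"dz":-0.008,"ax":0,"ay":0,"az":0,"gripper":0},{"dx":0,"dy":0,"dz":-0.008,"ax":0,"ay":0,"az":0,"gripper":0},{"dx":0,"dy":0,"dz":-0.008,"ax":0,"ay":0,"az":0,"gripper":0},{"dx":0,"dy":0,"dz":-0.008,"ax":0,"ay":0,"az":0,"gripper":0},{"dx":0,"dy":0,"dz":-0.008,"ax":0,"ay":0,"az":0,"gripper":0},{"dx":0,"dy":0,"dz":-0.006,"ax":0,"ay":0,"az":0,"gripper":0},{"dx":0,"dy":0,"dz":-0.003,"ax":0,"ay":0,"az":0,"gripper":0},{"dx":0,"dy":0,"dz":0,"ax":0,"ay":0,"az":0,"gripper":0},{"dx":0,"dy":0,"dz":0,"ax":0,"ay":0,"az":0,"gripper":0},{"dx":0,"dy":0,"dz":0,"ax":0,"ay":0,"az":0,"gripper":0},{"dx":0,"dy":0,"dz":0,"ax":0,"ay":0,"az":0,"gripper":0}]'

```text
clock: 14.55
eef_pos: [576.4, -46.9, 130.5]
tool_rot: [3.142, 0.0, -0.195]
force: [0.5, 0.9, -3.9]
width: 35.3
gripper_force: 65.3
```

```bash
python3 -c "
from h import *
from cell import ctrl
d=ctrl.get_image('scene');cv2.imwrite('pics/s4.png',cv2.resize(d['color'][90:230,230:380,::-1],None,fx=4,fy=4,interpolation=cv2.INTER_CUBIC))
P=cloud(d);q=P-[576.6,-47.3,0];c,s=np.cos(-.195),np.sin(-.195)
X=q[...,0]*c+q[...,1]*s;Y=-q[...,0]*s+q[...,1]*c
# near (-x) long face of foot
for y in range(-36,40,6):
    m=(X>-19)&(X<-12)&(abs(Y-y)<3)&(P[...,2]>44)&(P[...,2]<115)
    if m.sum(): print(y,m.sum(),P[m][:,2].min().round(1),P[m][:,2].max().round(1),X[m].mean().round(1))
m=(abs(X)<14)&(P[...,2]>60)&(P[...,2]<100);print('Y ends',np.percentile(Y[m&(abs(Y)<45)],[1,99]))
"
```

```text
-36 5 61.9 97.4 -13.5
-30 31 58.6 100.8 -13.4
-24 29 59.3 113.3 -13.6
-18 30 58.5 101.9 -13.4
-12 29 58.7 100.6 -13.4
-6 36 59.2 102.1 -13.8
0 29 59.1 103.6 -13.7
6 34 57.6 101.6 -13.5
12 31 58.3 101.0 -13.7
18 33 58.3 101.0 -13.6
24 33 57.5 101.4 -13.7
30 29 59.0 101.1 -14.0
36 14 60.5 99.0 -13.4
Y ends [-33.56587597  35.73316089]
```

View pics/s4.png

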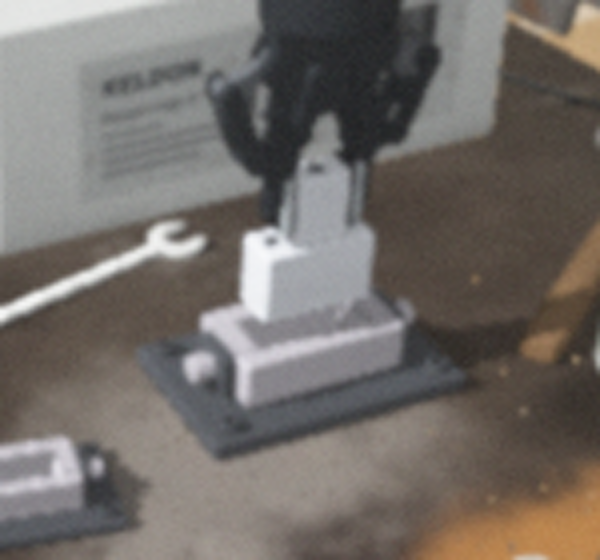

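The block hangs upright over the pocket, with its bottom edge at about (265,318) in the crop. Its underside is at roughly 57 mm, 15 mm above the mouth, level and centred to within 1 mm. I'm handing it in.

```bash
python3 -c "
from cell import ctrl
print(ctrl.finish_job())"
```

```text
the job is handed in; nothing more can be done
None
```

I rocked the block left, right and left again, about 6.5° each way, until it came free. I then lifted it about 15 mm above the nest, where the gripper still holds it upright, still and centred over the pocket; the job was handed in at about 14.6 s.

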